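# Slide the work tray over the lip into the microscope stage's sprung bay

## Task

Take the small tray by its upright wooden handle and slide it, low and level, off the wooden board, up over the raised steel lip and into the white stage, pressing its front against the sprung jaw just until its back edge clears the lip, then let it down flat behind the lip so that the jaw holds it there, and let go. Keep it within about a centimetre of the surface all the way, never ram the jaw onto its end stop or jam the tray against the lip, and keep the ring cone standing in the tray. Leave everything else on the bench where it is.

Things in the scene. Friction and masses are not known exactly. Their poses are not given: they have to be found in the camera images.
- tray_center (a point): Shallow rectangular aluminium tray, loose on the wooden board, 110 mm long (its x) by 90 mm wide (its y), about 0.3 to 0.55 kg; flat underside, floor 5 mm thick, rim 13 mm high. The point is at the tray's middle, 6 mm above its underside. x points from the handle (back edge, x = -55 mm) to the front edge (x = +55 mm), z up.
- handle (a point): Upright wooden handle plate fixed at the tray's back edge: 10 mm thick along the tray's x, 40 mm wide along y, top 58 mm above the tray's underside. The point is in the plate, 40 mm above the underside, 5 mm ahead of the back edge; axes as the tray's. Pinch it across its thickness from above; the tray's floor ahead of it is clear for about 50 mm.
- tray_tail (a point): Middle of the tray's back bottom edge: 55 mm behind the tray's middle, at its underside; axes as the tray's.
- tray_nose (a point): Middle of the tray's front bottom edge: 55 mm ahead of the tray's middle, at its underside; axes as the tray's.
- cone_center (a point): Small brass ring cone standing loose in the front half of the tray, foot 28 mm across, 46 mm high, 50 g. The point is on its axis, 23 mm above its foot; z along its axis.
- board: Fixed wooden board 170 mm long (its x) by 150 mm wide, 18 mm high; origin at the middle of its underside, on the bench. The tray starts on it. x points to the stage; between board and stage is an open gap of about 2 to 10 mm.
- seat (a point): Point in the white stage's bay: on the bay's floor, at the middle of the lip's inner face. x points into the bay (the direction of sliding, within 2 degrees of the board's x), y across it, z up. Side rails 12 mm high leave the bay 98 mm wide from x = 6 to 106 mm. The free jaw's face is at x = 104 mm, so the 110 mm tray goes down behind the lip only with the jaw pressed back more than 6 mm.
- stage: The fixed white stage: axes as seat, origin 18 mm under it. It carries the bay's floor, lip, side rails, jaw, and an end block behind the jaw (24 mm above the floor). Once let down and let go, the tray is pushed back by the jaw so that its back edge rests against the lip's inner face (x = 0).
- lip: Fixed steel lip (threshold) at the bay's mouth, between the board and the bay: 10 mm long in x, 90 mm wide, its top 4 mm above the bay's floor and about 2 to 6 mm above the board. Origin at the middle of its top face; axes as the stage's. Its outer face is upright: a tray pushed along the board catches on it.
- jaw: Sprung grey jaw bar with a smooth, slippery face (nylon) at the far end of the bay, 84 mm wide, from 1 to 17 mm above the bay's floor. Origin: middle of the face's bottom edge, at x = 104 mm from seat when free; axes as the stage's. It gives way along x by 9 mm to a hard stop, pushing back with 3 N at first touch and 1.5 N more per mm: 12 N at 6 mm, 16.5 N at 9 mm. More rams it.
- loupe_mid (a point): Black loupe standing on the bench, 44 mm across, 40 mm high; bystander. The point is its middle, half-way up.
- stone: Grey sharpening stone 100 x 35 x 20 mm lying flat; bystander. Origin under its middle.
- oil: Small bottle 28 mm across, 65 mm high; bystander. Origin under its middle.
- partsbox: Open cardboard parts box 70 x 50 x 22 mm; bystander. Origin under its middle.
- driver: Screwdriver lying on the bench, 150 mm long; bystander.
- bangle: Copper bangle lying flat, 66 mm across, 12 mm high; bystander. Origin under its middle.
- block: Wooden block 50 x 50 x 35 mm; bystander. Origin under its middle.
Not all that is in view belongs to the job. Leave any blue or pink look-alike of the part that bears tray_center alone. Of the things shaped like the stage, the white one is meant.

How it is judged:
By the outcome, as a careful person would: the job done as asked, in the order asked, and still so for the second after the job is handed in, with the robot touching nothing.
It also fails if it takes over 61 s, if anything falls off the work surface, if the arm or the gripper's body presses on something with over 40 N, if the wrist force passes 120 N, or if a joint passes its speed limit or range.

## Robot

A 6-joint arm with a two-finger parallel gripper is mounted at the origin on the work surface. World frame = base frame: x ahead of the robot, y to its left, z up, the work surface at z = 0. Lengths are in m, angles in rad, forces in N, time in s.
With the tool pointing down it reaches from about 0.325 to 0.775 m from the base axis. Payload 5.5 kg.
Tool frame: the origin (TCP) lies between the finger pads; the fingertips stand 8 mm ahead of it and the grasp point (between the pads) lies 11 mm behind it (tcp_to_tips is the distance from the TCP to the fingertips, in m); z points along the fingers, y is the direction in which the jaws open and shut (so a half turn about z gives the same grasp; the last joint's range is limited). The gripper opens to 88 mm and grips with 3 to 60 N. Pads are 20 mm wide; open, the fingers measure 115 mm over their backs; the gripper's body (75 mm by 178 mm) begins 61 mm behind the grasp point.
Start: joints at [1.079, 0.091, 1.231, -0, 1.82, -0.057], TCP at [0.253, 0.544, 0.21] pointing down, gripper open.
Joint ranges: [-2.87, 2.87], [-0.86, 2.18], [0.17, 2.46], [-1.51, 4.65], [0.06, 2.69], [-2.65, 2.65]. Speed limits (rad/s): [2.57, 2.57, 3.01, 3.14, 3.14, 3.14].

## Interface

Orientations are given as a unit quaternion [w, x, y, z].
In Python, from bench import * gives the robot as it stands. Calls block until the motion is done:
- move_to(position, orientation): joint-space move of the TCP to a pose.
- move_l(position, speed=0.15, orientation=None): straight line of the TCP; orientation=None keeps the orientation; speed is the mean speed in m/s.
- movej(angles): joint-space move.
- gripper_open() and close(): open the fingers fully, or close them until they stop; the grip force is fixed at half the most.
- hold(seconds).
- inverse_kinematics(position, orientation): joint angles nearest the present ones, or None.
- state(): the state.
- get_image(name): name is "scene" or "top" or "wrist"; returns a dict with "frame" (420x560x3 uint8, blue, green, red), "depth" (420x560 float32, m along the optical axis (not along the pixel's ray), 0 where there is no reading), "camera_matrix" (3x3 intrinsics, pixels), "view" (4x4, takes a point from world to camera coordinates). Camera axes: x right, y up, looking along -z (the intrinsics and any distortion apply to the point x, -y, -z); pixel columns grow to the right and rows downward; lengths in m; the calibration is good to about 2 mm. A picture is of the moment at which its call begins.
A pose or a line that the arm cannot do raises IKError and nothing moves.
- job_done(): hands the job in, once; it reports no verdict.
The state is a dict: "time": time; "joint_pos": joint angles; "dq": joint speeds; "joint_torque": joint torques, N m; "ee_pos": TCP position; "ee_rot": TCP orientation; "ft_force": force on the tool from outside, world axes, zero at the start; "moment": the same for the moment, N m; "finger_gap": finger opening in m.
Only numpy, scipy, OpenCV 4.12 (cv2) and the standard library are available. Lean on these libraries where they do the work, as an engineer would, in place of code of your own. Each camera call takes 0.05 s, during which the arm holds its last target. There are 200 camera calls.

## Working session

There is one attempt and no reset: what is moved stays moved. The work goes in short steps, each a Python script; the robot and the scene stay as the last script left them, time stands still between calls to the robot, and variables do not carry over. Pictures are saved under pics/ and viewed, about 8 in all and at most 12, crops included, and the job is handed in when it is done.

```bash
mkdir -p pics
cat > h.py <<'E'
from bench import *
import numpy as np, cv2
def grab(n,tag):
    im=get_image(n); np.savez(f'pics/{tag}.npz',**{k:im[k] for k in('frame','depth','camera_matrix','view')}); cv2.imwrite(f'pics/{tag}.png',im['frame']); return im
def load(tag): return dict(np.load(f'pics/{tag}.npz'))
def pt(im,u,v,d=None):
    K=im['camera_matrix']; d=im['depth'][int(round(v)),int(round(u))] if d is None else d
    c=np.array([(u-K[0,2])/K[0,0]*d,-(v-K[1,2])/K[1,1]*d,-d,1]); return (np.linalg.inv(im['view'])@c)[:3]
def cloud(im):
    K=im['camera_matrix']; d=im['depth']; v,u=np.mgrid[:d.shape[0],:d.shape[1]]
    c=np.stack([(u-K[0,2])/K[0,0]*d,-(v-K[1,2])/K[1,1]*d,-d,np.ones_like(d)],-1); return (c@np.linalg.inv(im['view']).T)[...,:3]
E
python3 - <<'E'
from h import *
print(state())
a=grab('top','top0'); b=grab('scene','scene0')
for i in(a,b): print(i['camera_matrix'].round(1).tolist(), np.linalg.inv(i['view']).round(3).tolist(), [k for k in i])
E
```

```text
{'time': 0.0, 'joint_pos': array([ 1.07927726e+00,  9.18427188e-02,  1.23184315e+00, -7.36552862e-06,
        1.81977457e+00, -5.67136442e-02]), 'dq': array([-0.00075079, -0.00073002,  0.00020896,  0.00016792,  0.0005681 ,
       -0.00022413]), 'joint_torque': array([ 6.34357275e-05, -4.46434665e+01, -4.06460202e+01,  6.97435881e-02,
        2.88885942e-02, -1.73285616e-04]), 'ee_pos': array([0.25260913, 0.54389953, 0.20934068]), 'ee_rot': array([-2.49364817e-04,  2.15694991e-01,  9.76460342e-01, -8.99992707e-04]), 'ft_force': array([ 0.31824804, -0.59574266,  0.67136406]), 'moment': array([-0.03667932, -0.01219557,  0.05148974]), 'finger_gap': 0.08809822036870975}
[[504.2, 0.0, 282.3], [0.0, 504.2, 212.2], [0.0, 0.0, 1.0]] [[-0.028, 0.99, -0.137, 0.351], [-1.0, -0.028, 0.007, 0.003], [0.004, 0.137, 0.991, 1.339], [0.0, 0.0, 0.0, 1.0]] ['frame', 'depth', 'camera_matrix', 'view']
[[396.5, 0.0, 282.7], [0.0, 396.5, 207.4], [0.0, 0.0, 1.0]] [[0.367, -0.786, 0.497, 0.94], [0.93, 0.304, -0.207, -0.201], [0.012, 0.538, 0.843, 0.812], [0.0, 0.0, 0.0, 1.0]] ['frame', 'depth', 'camera_matrix', 'view']
```

View pics/top0.png

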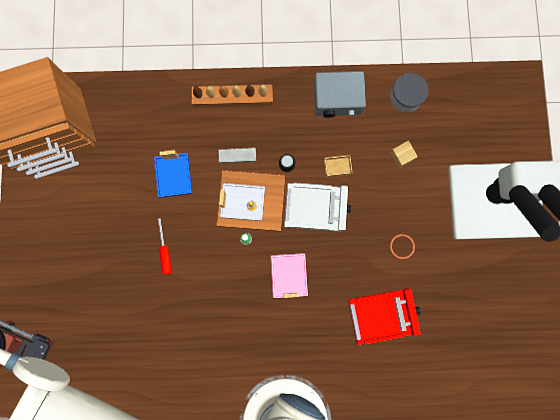

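View pics/scene0.png

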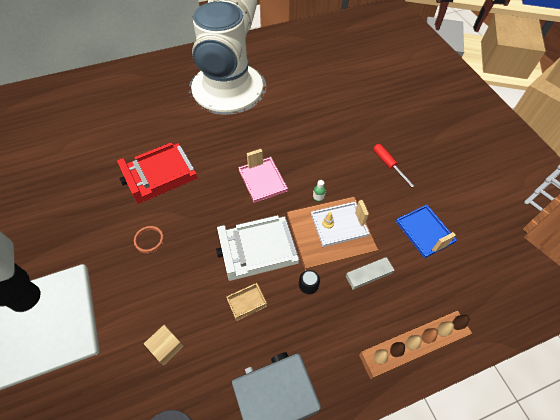

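The top view shows the aluminium tray at px (242,202) with its handle at (222,200), on the board. The white stage is at (317,207), with its lip at (286,206) and jaw at (336,208). Candidates for the tray are blue (173,175), pink (290,276) and bare aluminium with the cone (242,202), so I choose the last. For the stage they are white (317,207) and red (385,317), and I choose white. Next I'll get cloud measurements and a close wrist view.

Run:
```python
from h import *
a=load('top0')
for n,u,v in [('handle',222,200),('cone',251,206),('trayfloor',235,205),('boardL',221,177),('board r',275,205),('stage floor',312,207),('jaw',335,208),('oil',246,238),('loupe',287,162),('bench',200,240)]: print(n,pt(a,u,v).round(4))
# wrist look pose: tool down, y axis along world y ; tool x ...
t=pt(a,222,200); m=pt(a,262,205)
for q in ([0,1,0,0],[0,0,1,0]):
    print(q,inverse_kinematics([m[0],m[1],0.36],q), inverse_kinematics([t[0],t[1],0.06],q))
print(state()['joint_pos'])
cv2.imwrite('pics/c1.png',cv2.resize(a['frame'][150:260,200:360],None,fx=5,fy=5,interpolation=cv2.INTER_CUBIC))
```

```text
handle [0.5612 0.1453 0.0758]
cone [0.5472 0.0733 0.0531]
trayfloor [0.5555 0.1171 0.0238]
boardL [ 0.6375  0.1561 -0.0024]
board r [0.5538 0.0116 0.0159]
stage floor [ 0.545  -0.0861  0.0203]
jaw [ 0.541  -0.1471  0.0179]
oil [0.4639 0.087  0.0644]
loupe [ 0.6632 -0.0231  0.0429]
bench [ 0.4678  0.2137 -0.0009]
[0, 1, 0, 0] [ 2.10054999e-02  5.36164212e-02  9.99311953e-01 -4.44089210e-16
  2.08866428e+00  1.59180183e+00] [ 1.94648514e-01  5.94698738e-02  1.53051321e+00 -4.44089210e-16
  1.55160957e+00  1.76544484e+00]
[0, 0, 1, 0] [ 2.10054999e-02  5.36164212e-02  9.99311953e-01 -4.44089210e-16
  2.08866428e+00 -1.54979083e+00] [ 1.94648514e-01  5.94698738e-02  1.53051321e+00 -4.44089210e-16
  1.55160957e+00 -1.37614781e+00]
[ 1.07930808e+00  9.17804500e-02  1.23175441e+00 -2.29836139e-05
  1.81979813e+00 -5.67020715e-02]
```

View pics/c1.png

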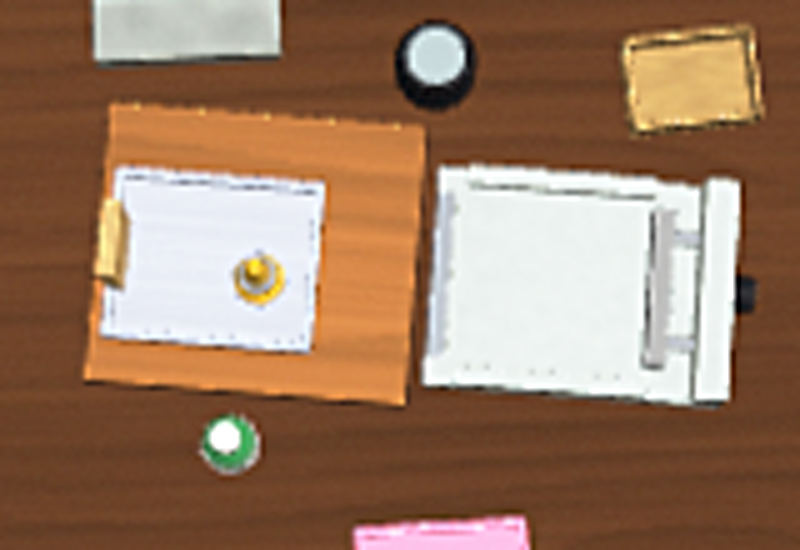

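The crop confirms the choice. The tray's handle is at crop (113,243) and the cone at (258,278). The tray front is at about x 320, the lip at 443 and the jaw at 657. I'll take a wrist view from above the middle.

Run:
```python
from h import *
move_to([0.548,0.03,0.33],[0,0,1,0]); hold(0.3)
a=grab('wrist','w1'); print(state()['time'],state()['ft_force'],state()['ee_pos'])
print(a['camera_matrix'].round(1).tolist(), np.linalg.inv(a['view']).round(3).tolist())
```

```text
2.6167 [ 0.27346041 -0.32508126  0.15356404] [0.54797531 0.0302955  0.32994539]
[[297.8, 0.0, 278.4], [0.0, 297.8, 209.9], [0.0, 0.0, 1.0]] [[-0.0, -0.964, -0.265, 0.476], [1.0, -0.0, 0.0, 0.031], [-0.0, -0.265, 0.964, 0.504], [0.0, 0.0, 0.0, 1.0]]
```

View pics/w1.png

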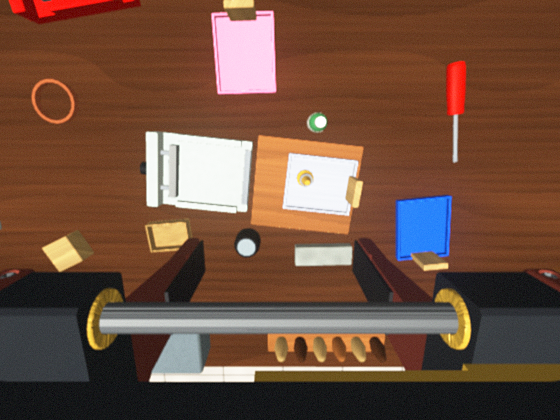

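The wrist view shows the tray at px (320,183), its handle at (355,192), the lip at (248,175) and the jaw at (173,172). I'll get one closer shot for metrics and extract geometry in code.

Run:
```python
from h import *
move_to([0.61,0.03,0.175],[0,0,1,0]); hold(0.3)
a=grab('wrist','w2'); print(state()['time'],state()['ee_pos'])
cv2.imwrite('pics/w2c.png',cv2.resize(a['frame'][60:280,70:480],(800,429),interpolation=cv2.INTER_CUBIC))
P=cloud(a); f=a['frame'].astype(int)
# height map stats
m=(P[...,2]>0.066)&(P[...,2]<0.09)&(P[...,1]>0.11)&(P[...,1]<0.19)
print('handle top',P[m].mean(0).round(4),m.sum(), cv2.minAreaRect((P[m][:,:2]*1000).astype(np.float32)))
m=(P[...,2]>0.045)&(P[...,2]<0.08)&(P[...,1]>0.03)&(P[...,1]<0.11)&(P[...,0]>.5)&(P[...,0]<.6)
print('cone',P[m].mean(0).round(4),m.sum(),P[m].max(0))
```

```text
3.675 [0.61034511 0.02999287 0.17658813]
handle top [0.5683 0.1449 0.0743] 610 ((568.8970947265625, 146.3675537109375), (11.072232246398926, 39.827598571777344), 83.83421325683594)
cone [0.5522 0.0718 0.0543] 339 [0.56288402 0.08270643 0.07080825]
```

View pics/w2c.png

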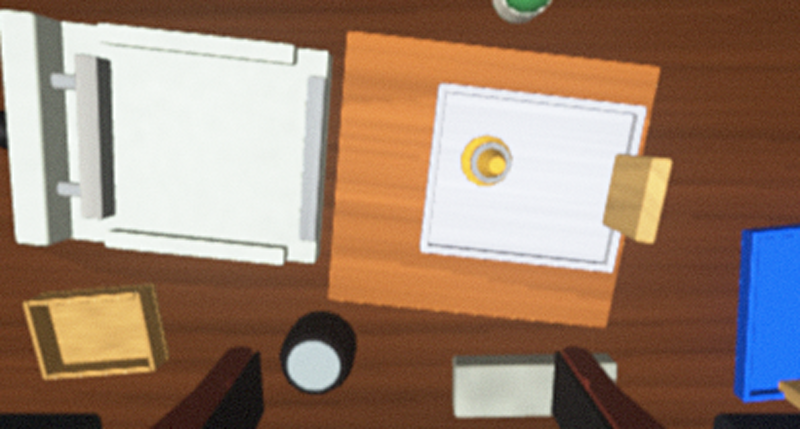

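The close crop shows the tray rim corners at (441,84), (645,106), (613,271) and (421,252). The lip strip runs x 300–328, y 77–240, and the board corners are at (348,32), (659,66), (607,326) and (329,297). I'll convert these by ray–plane intersection.

```bash
cat >> h.py <<'E'
def ray(im,u,v,z):
    p1=pt(im,u,v,1.0); c=np.linalg.inv(im['view'])[:3,3]; return c+(p1-c)*(z-c[2])/(p1[2]-c[2])
E
python3 - <<'E'
from h import *
a=load('w2'); P=cloud(a)
R=lambda x,y,z: ray(a,70+x/1.9512,60+y/1.95,z)
def quad(n,c,z):
    q=np.array([R(x,y,z) for x,y in c]); s=np.linalg.norm(np.roll(q,-1,0)-q,axis=1)
    ang=[np.degrees(np.arctan2(*(q[(i+1)%4]-q[i])[:2])) for i in range(4)] # angle from +y toward +x
    print(n,'centre',q.mean(0).round(4),'sides',(s*1e3).round(1),'ang',np.round(ang,1)); return q
quad('board',[(348,32),(659,66),(607,326),(329,297)],.018)
quad('tray',[(441,84),(645,106),(613,271),(421,252)],.031)
l=quad('lip',[(311,77),(328,78),(317,240),(300,239)],.022)
quad('bay rails inner',[(104,43),(294,63),(283,248),(106,230)],.030)
quad('handle top',[(641,157),(671,158),(653,243),(632,239)],.076)
print('jawface top',R(97,57,.035),R(93,217,.035),'bottom',R(113,62,.019),R(110,214,.019))
for n,x,y in [('board',390,200),('board2',630,300),('tray floor',540,200),('lip',312,150),('floor',220,150),('gap bench',700,300),('endblock',30,130),('rail',200,45)]:
    u,v=70+x/1.9512,60+y/1.95; u,v=int(u),int(v); print(n,np.median(P[v-2:v+3,u-2:u+3].reshape(-1,3),0).round(4))
c=R(490,170,.023); print('cone foot approx',R(484,162,.023))
E
```

```text
board centre [0.5691 0.075  0.018 ] sides [167.4 148.1 168.5 146.8] ang [   5.8   95.5 -173.8  -84. ]
tray centre [0.5642 0.0971 0.031 ] sides [107.8  89.5 109.3  89.6] ang [   5.8   95.3 -174.2  -83.7]
lip centre [ 0.5541 -0.0212  0.022 ] sides [ 9.1 88.1  9.7 88.1] ang [   3.2   96.2 -176.6  -83.4]
bay rails inner centre [ 0.5476 -0.0825  0.03  ] sides [97.4 97.9 98.6 97.5] ang [   5.7   96.6 -174.   -82.7]
handle top centre [0.5691 0.1443 0.076 ] sides [13.9 40.  10.5 38.3] ang [   1.9   95.4 -169.3  -89.7]
jawface top [ 0.50155459 -0.12703962  0.035     ] [ 0.58297355 -0.14089074  0.035     ] bottom [ 0.50222743 -0.12680137  0.019     ] [ 0.58355216 -0.13957255  0.019     ]
board [0.5752 0.0197 0.0177]
board2 [ 0.6395  0.1695 -0.    ]
tray floor [0.5746 0.1042 0.0228]
lip [ 0.5469 -0.0226  0.0226]
floor [ 0.547  -0.0745  0.0188]
gap bench [ 6.395e-01  2.138e-01 -3.000e-04]
endblock [ 0.5366 -0.1624  0.0427]
rail [ 0.4953 -0.076   0.0305]
cone foot approx [0.55431434 0.07281869 0.023     ]
```

Sizes agree with what was given: board 168×148, tray 109×90, lip 88, bay 98. Tray yaw is 5.8° and stage about 6.4°, with the tray about 3 mm off laterally. The board top is at z≈0.018 and the lip top at ≈0.0226. Two estimates of the handle agree at (0.569, 0.1466). Next I grasp and lift slightly, then check the tilt.

```bash
cat >> h.py <<'E'
def q(deg): a=np.radians(deg)/2; return [0,np.sin(a),np.cos(a),0]
def trayplane(im,x,y):  # floor-plane fit in a window ahead of the handle
    P=cloud(im); a=np.radians(6.2); d=np.array([-np.sin(a),-np.cos(a)]); n=np.array([np.cos(a),-np.sin(a)])
    r=P[...,:2]-np.array([x,y]); s=r@d; t=r@n
    m=(s>.012)&(s<.098)&(abs(t)<.036)&(P[...,2]>.01)&(P[...,2]<.05)
    S,T,Z=s[m],t[m],P[...,2][m]
    for _ in range(4):
        A=np.c_[S,T,np.ones_like(S)]; c=np.linalg.lstsq(A,Z,rcond=None)[0]; k=abs(A@c-Z)<max(.0015,0); S,T,Z=S[k],T[k],Z[k]
    print('floor z at handle %.4f mid %.4f nose %.4f roll %.2fdeg n=%d'%(c[2],c[2]+.05*c[0],c[2]+.105*c[0],np.degrees(c[1]),len(Z)))
E
python3 - <<'E'
from h import *
x,y=.569,.1466
trayplane(load('w2'),x,y)
move_to([x,y,.12],q(5.8)); move_l([x,y,.041],.08); hold(.2)
f0=state()['ft_force']; close(); hold(.3); s=state(); print(f0,s['ft_force'],s['finger_gap'],s['ee_pos'])
trayplane(grab('wrist','g1'),x,y)
move_l([x,y,.044],.02); hold(.4); s=state(); print(s['time'],s['ft_force'],s['moment'],s['finger_gap'],s['ee_pos'])
trayplane(grab('wrist','g2'),x,y)
E
```

```text
floor z at handle 0.0224 mid 0.0232 nose 0.0241 roll -0.50deg n=2965
[-0.77442775 -0.85502126 -1.13390696] [-0.80922119 -0.67705111  0.66753129] 0.009716843642268269 [0.56896231 0.14651729 0.0410097 ]
floor z at handle 0.0224 mid 0.0234 nose 0.0245 roll -0.55deg n=4295
7.8417 [ 0.81334392  0.04552033 -6.01742464] [ 0.23243902 -0.0076316   0.02847398] 0.009943388143303039 [0.56896893 0.14660486 0.04390827]
floor z at handle 0.0253 mid 0.0260 nose 0.0268 roll -0.47deg n=4968
```

View pics/g2.png

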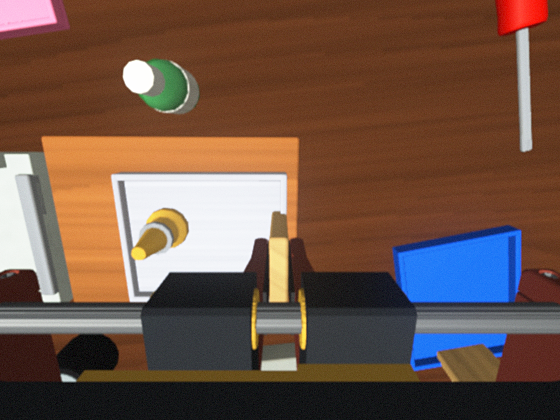

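Grip is good: gap 9.9 mm, weight about 6 N, almost no droop. I'll lift 7 mm in all, align to the stage axis, and stop with the nose over the lip for a check.

```bash
cat >> h.py <<'E'
A=6.4; L=np.array([.5541,-.0212]); D=np.array([-np.sin(np.radians(A)),-np.cos(np.radians(A))]); N=np.array([-D[1],D[0]])
def S(s,t,z): return [*(L+s*D+t*N),z]
def where():
    s=state(); r=s['ee_pos'][:2]-L; f=s['ft_force']; print('t %.1f s %.4f lat %.4f z %.4f Fd %.2f Fn %.2f Fz %.2f gap %.4f'%(s['time'],r@D,r@N,s['ee_pos'][2],f[:2]@D,f[:2]@N,f[2],s['finger_gap'])); return r@D,f[:2]@D
E
python3 - <<'E'
from h import *
where()
move_l([.569,.1466,.0482],.03); where()
move_l(S(-.135,0,.0482),.05,q(A)); where()
move_l(S(-.105,0,.0482),.05); hold(.3); where()
a=grab('wrist','e1'); p=state()['ee_pos']; trayplane(a,p[0],p[1])
b=grab('top','e1t')
cv2.imwrite('pics/e1c.png',cv2.resize(a['frame'][100:330,:330],None,fx=2.4,fy=2.4,interpolation=cv2.INTER_CUBIC))
E
```

```text
t 7.9 s -0.1684 lat -0.0039 z 0.0439 Fd -0.49 Fn -0.23 Fz -6.10 gap 0.0101
t 8.2 s -0.1685 lat -0.0036 z 0.0488 Fd 0.28 Fn 0.34 Fz -5.24 gap 0.0098
t 9.0 s -0.1351 lat 0.0000 z 0.0482 Fd 0.65 Fn 0.26 Fz -4.92 gap 0.0094
t 10.1 s -0.1052 lat -0.0000 z 0.0482 Fd 0.66 Fn 0.46 Fz -5.43 gap 0.0099
floor z at handle 0.0299 mid 0.0301 nose 0.0303 roll -0.33deg n=7252
```

View pics/e1c.png

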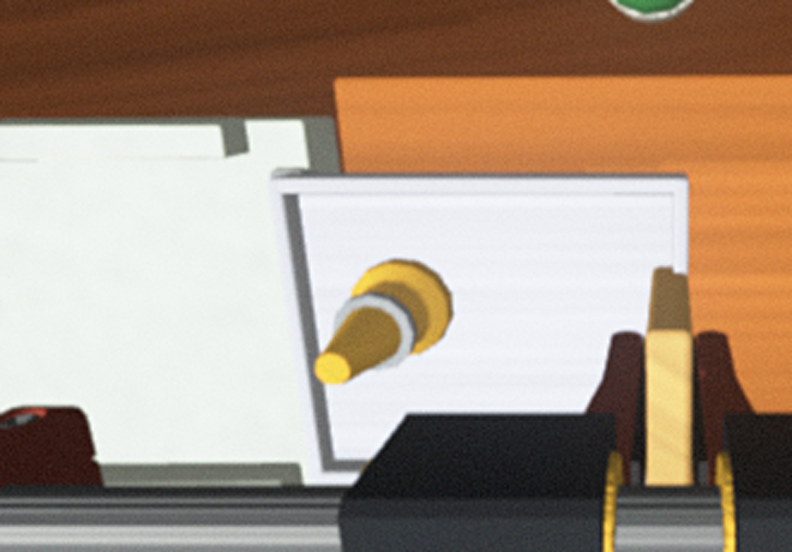

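Run:
```python
from h import *
a=load('e1')
def C(n,x,y,z):
    r=ray(a,x/2.4,100+y/2.4,z)[:2]-L; print(n,'s %.4f lat %.4f'%(r@D,r@N))
C('near rail inner top end',222,156,.030); C('near rail inner top left',40,160,.030); C('near rail foot',235,158,.018)
C('far rail foot',120,464,.018);C('far rail foot',290,464,.018); C('far rail top',290,485,.030)
C('tray nose near',273,182,.0375);C('tray back near',688,182,.0375);C('tray nose far',325,482,.0375)
```

```text
near rail inner top end s 0.0143 lat -0.0494
near rail inner top left s 0.0633 lat -0.0483
near rail foot s 0.0181 lat -0.0474
far rail foot s 0.0709 lat 0.0506
far rail foot s 0.0162 lat 0.0506
far rail top s 0.0101 lat 0.0506
tray nose near s -0.0025 lat -0.0436
tray back near s -0.1105 lat -0.0436
tray nose far s -0.0048 lat 0.0448
```

Lateral centring is good: bay centre +1.0 mm, tray +0.6 mm, yaw parallel. I advance to just short of the jaw, then feel for contact.

Run:
```python
from h import *
move_l(S(-.03,.0005,.0482),.06); s,b=where()
move_l(S(-.006,.0005,.0482),.03); hold(.3); s,b=where()
s0=s
x=-.006
while x<.010:
    x+=.001; move_l(S(x,.0005,.0482),.01); hold(.15)
    s,f=where()
    if f-b<-4: break
```

```text
t 11.6 s -0.0304 lat 0.0005 z 0.0482 Fd -0.05 Fn 0.18 Fz -4.80 gap 0.0099
t 12.8 s -0.0061 lat 0.0005 z 0.0482 Fd -0.13 Fn -0.53 Fz -4.90 gap 0.0097
t 13.2 s -0.0050 lat 0.0005 z 0.0482 Fd 0.04 Fn -0.03 Fz -5.19 gap 0.0100
t 13.6 s -0.0040 lat 0.0005 z 0.0482 Fd -0.76 Fn -0.38 Fz -4.38 gap 0.0099
t 14.0 s -0.0030 lat 0.0005 z 0.0482 Fd -0.53 Fn 0.89 Fz -5.63 gap 0.0097
t 14.4 s -0.0020 lat 0.0005 z 0.0482 Fd 0.20 Fn 0.37 Fz -5.72 gap 0.0099
t 14.8 s -0.0010 lat 0.0005 z 0.0482 Fd -0.84 Fn -0.14 Fz -5.36 gap 0.0097
t 15.2 s 0.0000 lat 0.0005 z 0.0482 Fd -0.50 Fn 0.82 Fz -5.94 gap 0.0099
t 15.6 s 0.0010 lat 0.0005 z 0.0482 Fd -0.27 Fn -0.06 Fz -5.79 gap 0.0095
t 16.0 s 0.0020 lat 0.0005 z 0.0482 Fd -0.32 Fn -0.21 Fz -4.76 gap 0.0097
t 16.4 s 0.0030 lat 0.0005 z 0.0482 Fd 0.58 Fn 0.63 Fz -4.85 gap 0.0096
t 16.8 s 0.0040 lat 0.0005 z 0.0482 Fd 0.28 Fn -0.26 Fz -5.46 gap 0.0098
t 17.2 s 0.0050 lat 0.0005 z 0.0482 Fd 0.31 Fn 0.12 Fz -5.49 gap 0.0100
t 17.6 s 0.0059 lat 0.0005 z 0.0482 Fd -1.12 Fn -0.32 Fz -5.62 gap 0.0097
t 18.0 s 0.0066 lat 0.0004 z 0.0482 Fd -4.25 Fn -0.05 Fz -4.58 gap 0.0098
```

Contact came at s≈0.006. Now I press on until about 7.3 mm of compression, averaging the force.

Run:
```python
from h import *
def mf(n=8):
    v=[]
    for _ in range(n): hold(.02); s=state(); v.append([(s['ee_pos'][:2]-L)@D,s['ft_force'][:2]@D,s['ft_force'][2],s['moment'][0]])
    return np.mean(v,0)
x=.007
for dx in [.002,.0015,.0010,.0010]+[.0005]*5:
    x+=dx; move_l(S(x,.0005,.0482),.01); hold(.15); m=mf(); print(round(x,4),m.round(4))
    if m[1]<-13.4: break
a=grab('wrist','j1'); p=state()['ee_pos']; trayplane(a,p[0],p[1]); where()
cv2.imwrite('pics/j1.png',a['frame'])
```

```text
0.009 [ 0.0082 -5.7475 -4.0955  1.412 ]
0.0105 [ 0.0092 -7.2612 -4.1618  1.6776]
0.0115 [ 0.0099 -8.6846 -3.7195  1.8392]
0.0125 [ 0.0106 -9.3472 -3.5254  2.0137]
0.013 [ 0.0109 -9.7516 -3.2423  2.1202]
0.0135 [  0.0113 -10.3573  -3.4289   2.1924]
0.014 [  0.0116 -10.9821  -3.3243   2.2938]
0.0145 [  0.012  -11.2895  -3.3211   2.391 ]
0.015 [  0.0123 -11.8331  -3.1111   2.4522]
floor z at handle 0.0303 mid 0.0301 nose 0.0298 roll -0.32deg n=7221
t 23.0 s 0.0123 lat 0.0004 z 0.0486 Fd -12.17 Fn -1.92 Fz -2.39 gap 0.0098
```

View pics/j1.png

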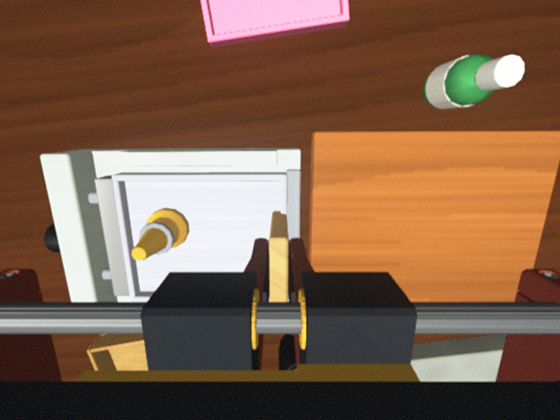

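Actual compression is about 6 mm: 11.9 N, s travelled 6.3 mm, with the arm lagging compliantly. A little more is needed, to about 7.3 mm (14 N).

Run:
```python
from h import *
def mf(n=8):
    v=[]
    for _ in range(n): hold(.02); s=state(); v.append([(s['ee_pos'][:2]-L)@D,s['ft_force'][:2]@D,s['ft_force'][2],s['ee_pos'][2]])
    return np.mean(v,0)
x=.015
for dx in [.0010]+[.0005]*4:
    x+=dx; move_l(S(x,.0005,.0482),.01); hold(.15); m=mf(); print(round(x,4),m.round(4))
    if m[1]<-13.7 or m[0]>.0137: break
a=grab('wrist','j2')
c=a['frame'][140:320,40:330]; cv2.imwrite('pics/j2c.png',cv2.resize(c,None,fx=2.7,fy=2.7,interpolation=cv2.INTER_CUBIC))
```

```text
0.016 [  0.013  -12.5422  -2.8501   0.0486]
0.0165 [ 1.33000e-02 -1.33485e+01 -2.64390e+00  4.86000e-02]
0.017 [ 1.36000e-02 -1.36281e+01 -2.31860e+00  4.87000e-02]
0.0175 [ 1.40000e-02 -1.43094e+01 -2.53060e+00  4.87000e-02]
```

View pics/j2c.png

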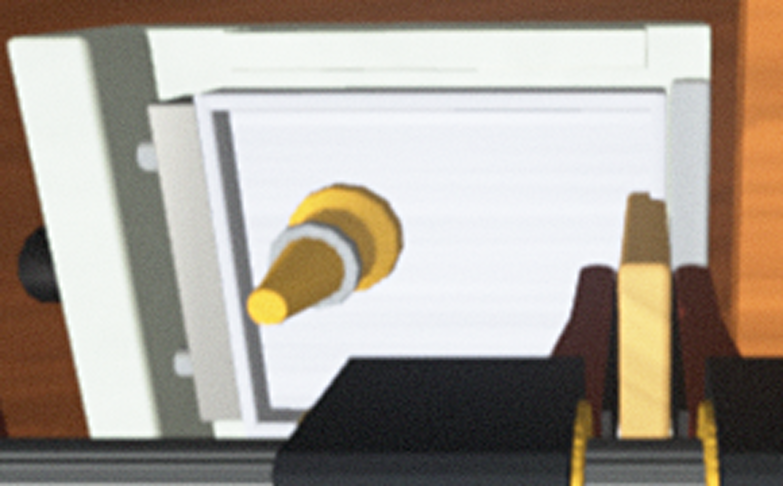

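The rim front is on the jaw, the side gaps are fine, the cone stands, and the back edge sits about at the lip's inner edge. Force 14.3 N means about 7.4 mm of compression. Lowering in steps, watching Fz for a catch on the lip.

Run:
```python
from h import *
def mf(n=6):
    v=[]
    for _ in range(n): hold(.02); s=state(); v.append([(s['ee_pos'][:2]-L)@D,s['ft_force'][:2]@D,s['ft_force'][2],s['ee_pos'][2]])
    return np.mean(v,0)
z=.0482; f0=mf()[2]
while z>.0385:
    z-=.001 if z>.0425 else .0005; move_l(S(.0175,.0005,z),.015); hold(.1); m=mf(); print(round(z,4),m.round(4))
    if m[2]-f0>(5 if z<.042 else 3): break
a=grab('wrist','d1'); p=state()['ee_pos']; trayplane(a,p[0],p[1]); where()
```

```text
0.0472 [ 1.40000e-02 -1.44102e+01 -2.37390e+00  4.78000e-02]
0.0462 [ 1.40000e-02 -1.42965e+01 -1.90180e+00  4.69000e-02]
0.0452 [ 1.40000e-02 -1.44893e+01 -2.00460e+00  4.60000e-02]
0.0442 [ 1.40000e-02 -1.40268e+01 -2.24300e+00  4.51000e-02]
0.0432 [ 1.40000e-02 -1.41372e+01 -2.07140e+00  4.41000e-02]
0.0422 [ 1.40000e-02 -1.41603e+01 -1.90830e+00  4.32000e-02]
0.0417 [ 1.40000e-02 -1.46612e+01 -7.89200e-01  4.29000e-02]
0.0412 [ 1.39000e-02 -1.50644e+01  5.19500e-01  4.27000e-02]
0.0407 [ 1.39000e-02 -1.51153e+01  1.78920e+00  4.26000e-02]
0.0402 [ 1.38000e-02 -1.58803e+01  3.25350e+00  4.24000e-02]
floor z at handle 0.0238 mid 0.0245 nose 0.0253 roll -0.52deg n=4357
t 29.8 s 0.0138 lat 0.0014 z 0.0424 Fd -15.18 Fn -1.16 Fz 3.12 gap 0.0099
```

The tray came down on the bay floor: its floor height is only about 1 mm above its level on the board, and the bay floor is about 1 mm higher. On the lip it would have read about 4 mm higher, so the tail is behind the lip. Easing back gently so the tail rests against the lip, then release.

Run:
```python
from h import *
def mf(n=6):
    v=[]
    for _ in range(n): hold(.02); s=state(); v.append([(s['ee_pos'][:2]-L)@D,s['ft_force'][:2]@D,s['ft_force'][2],s['ee_pos'][2]])
    return np.mean(v,0)
x=.0175
while x>.012:
    x-=.0005; move_l(S(x,.0005,.0402),.01); hold(.08); m=mf(); print(round(x,4),m.round(4))
    if m[1]>-4: break
a=grab('wrist','r1'); p=state()['ee_pos']; trayplane(a,p[0],p[1])
```

```text
0.017 [ 1.38000e-02 -1.43491e+01  2.46150e+00  4.23000e-02]
0.0165 [  0.0137 -13.2541   2.2943   0.0422]
0.016 [  0.0135 -12.0912   2.5586   0.0421]
0.0155 [  0.0132 -11.0582   2.2482   0.0421]
0.015 [  0.0129 -10.9908   1.8717   0.042 ]
0.0145 [  0.0125 -10.3008   1.3172   0.042 ]
0.014 [ 0.0122 -9.2596  1.5039  0.042 ]
0.0135 [ 0.0121 -8.5366  1.1434  0.0419]
0.013 [ 0.0121 -7.3325  1.1517  0.0419]
0.0125 [ 0.0121 -5.4338  2.2071  0.0419]
0.012 [ 0.012  -4.1985  6.1469  0.0418]
floor z at handle 0.0232 mid 0.0242 nose 0.0252 roll -0.54deg n=4336
```

The tail stopped at s=0.0121, resting against the lip, and the tray is flat. Release, retreat and check.

Run:
```python
from h import *
move_l(S(.012,.0005,.0412),.01); hold(.1); where()
gripper_open(); hold(.2); where()
p=state()['ee_pos']; move_l([p[0],p[1],.15],.08)
move_to([.62,-.02,.2],[0,0,1,0]); hold(.4)
a=grab('wrist','f1'); where(); h=S(.012,.0005,0); trayplane(a,h[0],h[1])
cv2.imwrite('pics/f1c.png',cv2.resize(a['frame'][60:280,130:440],None,fx=2.5,fy=2.5,interpolation=cv2.INTER_CUBIC))
b=grab('top','f1t')
o=load('top0')['frame'].astype(int); d=(abs(b['frame'].astype(int)-o).max(2)>60).astype(np.uint8)
n,_,st,_=cv2.connectedComponentsWithStats(d); print([s.tolist() for s in st[1:] if s[4]>12])
```

```text
t 35.0 s 0.0120 lat 0.0012 z 0.0418 Fd -3.33 Fn 1.84 Fz 2.94 gap 0.0101
t 36.5 s 0.0120 lat 0.0005 z 0.0412 Fd 0.25 Fn 0.51 Fz 0.21 gap 0.0878
t 38.9 s -0.0084 lat 0.0650 z 0.1999 Fd 0.75 Fn 0.71 Fz -0.44 gap 0.0880
floor z at handle 0.0234 mid 0.0241 nose 0.0248 roll -0.43deg n=2818
[[192, 81, 143, 339, 19459], [246, 108, 4, 22, 40], [334, 200, 3, 18, 29], [322, 205, 4, 10, 25], [329, 205, 2, 12, 15], [326, 215, 6, 10, 18], [0, 321, 138, 99, 4797], [15, 334, 12, 6, 14], [36, 334, 12, 5, 23]]
```

View pics/f1c.png

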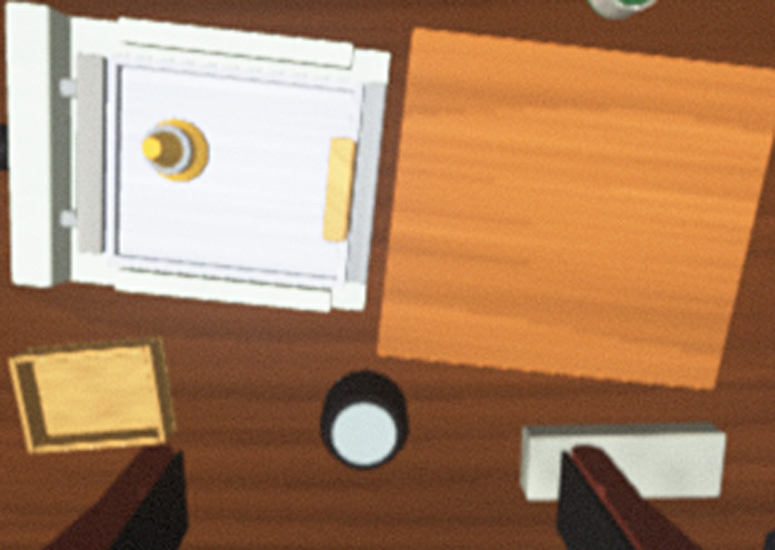

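The tray sits in the bay behind the lip, flat between the jaw (crop x≈100) and the lip (x≈365). The cone is standing at (175,150), the bystanders are unmoved and the robot is clear. Handing in.

```bash
python3 -c "
from h import *
print(job_done(), state()['time'])"
```

```text
the job is handed in; nothing more can be done
the job is handed in; nothing more can be done
```

The tray is in the white stage, flat behind the lip with the jaw holding it. I handed the job in at about 39 s of the 61 s allowed.

**What I did:** I pinched the handle and raised the tray about 7 mm above the board. I carried it level over the lip rather than dragging it. I then pressed the jaw back about 7.4 mm (14.3 N) in air and let the tray down. I eased it back until its tail met the lip, released it and withdrew.

**Last checks:**
- **Seating:** The tray floor is level with no sign of a tail on the lip. Its measured height was about 1 mm above its level on the board, matching a bay floor about 1 mm higher. A tail caught on the lip would have read about 4 mm higher.
- **Other objects:** The cone is standing. The parts box, loupe, stone and the visible edge of the oil bottle look unmoved in the final wrist view. The arm blocked much of the top view, so that comparison was inconclusive for the pink tray, and the screwdriver and bangle were not checked separately.

**Disagreements:**
- **Jaw contact:** It came about 2 mm later than the camera geometry predicted, so I went by force.
- **Compression:** It was 7.4 mm by force but about 8 mm by travel. Both are under the 9 mm stop. While the tray was being let down, the push along the slide direction rose to about 15.9 N, which would be about 8.6 mm if the jaw took all of it. Travel did not increase then, so I put the rise down to floor friction.

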